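# Fit the drill jig cover on its hidden pin and hold it down

### The job

Pick up the blue jig cover by the grey grip block on its top, lay it square on the drill jig base, and slide it lengthwise until the hole in its underside finds the base's brass locating pin, now hidden beneath it, and it drops on. Then press it down against the spring-loaded yellow plate until it sits flush on the base all round, and finish while still holding it pressed down there: do not let go, or the spring will lift it again. Leave the other things on the bench where they are.

Things in the scene. Friction and masses are not known exactly. Their poses are not given: they have to be found in the camera images.
- cover_mid (a point): Jig cover: blue plate 84 mm (its x) by 110 mm (its y, the long way) by 20 mm thick, about 0.35 kg, lying right way up. On the middle of its top a grey grip block 40 mm (x) by 34 mm (y), 32 mm tall; whole cover 52 mm tall. Point: on its vertical mid axis, 26 mm above the underside, 26 mm below the block's top. z up; half a turn fits too.
- cover_hole (a point): Centre of the cover's underside, the mouth of a round blind hole there, out of sight: 16 mm diameter, 17 mm deep, 2 mm chamfer at its mouth. Axes as the cover's.
- jig_base: Drill jig base, fixed to the bench: dark foot 120 x 180 x 12 mm, on it an aluminium block 100 mm (its x) by 150 mm (its y, the long way) whose flat top, the deck, is 45 mm above the bench. In its middle a yellow lift plate, 60 (x) by 90 mm (y), stands 6 mm proud on a spring. Origin: centre of the foot's underside, on the bench; z up. Base and cover may swap sides.
- slot_mid (a point): Middle of the black slot in the yellow plate, 51 mm above the bench, axes as the base's. A fixed brass pin, 12 mm diameter, tip chamfered to 7 mm, stands in the slot, top 8 mm above this point, at x = 0 and anywhere from -12 to +12 mm along y: not given, see it from above or feel for it. Off the pin's hole the cover rides on the pin top; on it, it drops 8 mm, then presses 6 mm to the deck.
- lift_plate (a joint): Travel of the yellow lift plate, m: 0 = fully up (6 mm proud of the deck), 0.006 = level with the deck (cover flush), grows downwards. Its spring pushes up with about 8 N at 0 and 12 N at 0.006; the cover's weight gives 3 to 4 N of that, so the spring alone holds the cover up and the gripper must add about 9 N to keep it flush.
- screw_jar_mid (a point): small glass jar with a steel lid, 38 mm across, 60 mm tall, standing between jig base and cover; point at its centre. Bystander.
- wrench: steel wrench lying flat, 170 mm long. Bystander.
- junction_box: pale plastic junction box with a grey lid, 104 x 104 x 57 mm. Bystander.
- oil_can: metal can with a green band, 60 mm across, 120 mm tall. Bystander.
- tape_roll: orange ring (roll of tape) lying flat, 80 mm across, 24 mm tall. Bystander.
- screwdriver: screwdriver lying on the bench. Bystander.
- wood_block: offcut of light wood, 90 x 50 x 35 mm. Bystander.
Mind the look-alikes: they are no part of the job. Leave any orange look-alike of the part that bears cover_mid alone. There is more than one size of the jig_base; the one meant has the size given above.

How it is judged:
By the outcome, as a careful person would: the job done as asked, in the order asked, and still so for the second after the job is handed in, while the arm keeps its last pose, push and grip.
It also fails if it takes over 53 s, if anything falls off the work surface, if the arm or the gripper's body presses on something with over 40 N, if the wrist force passes 120 N, or if a joint passes its speed limit or range.

### The arm

A 6-joint arm with a two-finger parallel gripper is mounted at the origin on the work surface. World frame = base frame: x ahead of the robot, y to its left, z up, the work surface at z = 0. Lengths are in mm, angles in rad, forces in N, time in s.
With the tool pointing down it reaches from about 350 to 775 mm from the base axis. Payload 7.3 kg.
Tool frame: the origin (TCP) lies at the very end of the fingers, on their centre line; the grasp point (between the pads) lies 19 mm behind it (bot.tcp_to_grasp is the distance from the TCP to the grasp point, in mm); z points along the fingers, y is the direction in which the jaws open and shut (so a half turn about z gives the same grasp; the last joint's range is limited). The gripper opens to 92 mm and grips with 3 to 60 N. Pads are 19 mm wide; open, the fingers measure 130 mm over their backs; the gripper's body (75 mm by 190 mm) begins 47 mm behind the grasp point.
Start: joints at [-1.466, 0.342, 1.524, -0, 1.275, -0.146], TCP at [130.316, -508.589, 226.741] pointing down, gripper open.
Joint ranges: [-2.53, 2.53], [-0.77, 2.02], [0.04, 2.7], [-1, 4.14], [0.28, 2.66], [-3.11, 3.11]. Speed limits (rad/s): [2.57, 2.57, 3.14, 3.14, 3.14, 3.14].

### API

Orientations are given as [roll, pitch, yaw] about the fixed x, y, z axes, in that order (R = Rz(yaw) Ry(pitch) Rx(roll)).
In Python, from plant import bot gives the robot as it stands. The module is installed in compiled form; this text tells all that it offers.
- The arm moves only by the tool carry_out, never from a script. Its argument "motion" is a list of rows, each a list of 5 numbers: the closure, from 0 (fully open) to 1 (shut), then the shift along the tool's x, y, z in mm, then the turn about the tool's z in degrees. In form: [[claw, dx, dy, dz, spin], ...]. A call has 1 to 10 rows; each row is the pose to reach, as a shift and turn from the pose measured when the call began, along the tool's axes at that moment; what a row does not reach only later rows make up. A row lasts 1/8 s, in which the tool goes at most 62.5 mm and 10.7 degrees, less where a joint would pass 70% of its speed; a pose out of reach is approached as far as the arm can. A call with a gripper value outside its range is refused whole. The fingers move at their own pace and stop on an object; the grip force is fixed at half the most. Time passes only in rows, so rows that repeat a pose let the fingers close. It gives the time, the measured TCP pose, the force and the opening at its end, in the units of the state.
- bot.get_obs(): the state, without advancing time (a new reading comes with each control period).
- bot.capture(name): name is "side" or "top"; returns a dict with "color" (480x640x3 uint8, red, green, blue), "depth" (480x640 float32, mm along the optical axis (not along the pixel's ray), 0 where there is no reading), "K" (3x3 intrinsics, pixels), "k1" (the pictures are not rectified: a ray, as slopes to the right and down, at radius r is drawn at 1 + k1 r^2 times it, then the intrinsics apply), "camera_from_world" (4x4, takes a point from world to camera coordinates). Camera axes: x right, y down, z forward; pixel columns grow to the right and rows downward; lengths in mm; the calibration is good to about 2 mm. A picture is of the moment at which its call begins.
- bot.close_job(): hands the job in, once; it reports no verdict.
The state is a dict: "time": time; "joint_positions": joint angles; "dq": joint speeds; "tau": joint torques, N m; "tool_pos": TCP position; "tcp_rot": TCP orientation; "contact_force": force on the tool from outside, world axes, zero at the start; "moment": the same for the moment, N m; "grip_width": finger opening in mm.
Only numpy, scipy, OpenCV 4.12 (cv2) and the standard library are available. Lean on these libraries where they do the work, as an engineer would, in place of code of your own. Each camera call takes 0.05 s, during which the arm holds its last target.

## Working session

There is one attempt and no reset: what is moved stays moved. The work goes in short steps, Python scripts to look and compute and a tool call to move; the robot and the scene stay as the last step left them, time stands still between calls to the robot, and variables do not carry over. Pictures are saved under pics/ and viewed, and the job is handed in when it is done.

Besides the shell and the picture viewer there is one more tool, called after "Request:" as a command line: name --pt "numbers of a row" for each row, then --argument value for the rest. carry_out: Moves the arm, as the interface text tells. Its arguments: {"type":"object","properties":{"motion":{"type":"array","items":{"type":"array","items":{"type":"number"}}}},"required":["motion"]}

```bash
mkdir -p pics
python3 - <<'E'
from plant import bot
import cv2,numpy as np
o=bot.get_obs(); print(o)
for n in("top","side"):
    c=bot.capture(n); cv2.imwrite(f"pics/{n}0.png",c["color"][:,:,::-1]); np.savez(f"{n}0.npz",**c)
    print(n,c["K"],c["k1"],c["camera_from_world"],c["depth"].min(),c["depth"].max())
E
```

```text
{'time': 0.0, 'joint_positions': array([-1.46598943e+00,  3.42751918e-01,  1.52505043e+00, -1.31913324e-05,
        1.27534144e+00, -1.45984717e-01]), 'dq': array([ 1.04651843e-04,  1.03557586e-03, -4.58025871e-04, -6.09062261e-04,
        7.01593928e-05, -8.76283123e-04]), 'tau': array([ 8.57276555e-04, -4.31233120e+01, -2.44215077e+01,  7.19149341e-02,
        5.59598836e-02, -1.29457976e-04]), 'tool_pos': array([ 130.27221745, -508.16170753,  226.01812715]), 'tcp_rot': array([-3.14005618e+00, -2.13158699e-04,  2.50795297e-01]), 'contact_force': array([-0.41219965,  0.49767645,  0.34738426]), 'moment': array([ 0.01175505, -0.02616922, -0.05071634]), 'grip_width': 92.024265781193}
top [[434.62017658   0.         322.04924949]
 [  0.         434.62017658 240.70000792]
 [  0.           0.           1.        ]] -0.02073100741265773 [[ 2.25445122e-02 -9.99743465e-01  2.17942084e-03 -9.45466877e+00]
 [-9.96837228e-01 -2.26450373e-02 -7.61757437e-02  5.11984807e+02]
 [ 7.62055550e-02 -4.55182842e-04 -9.97092025e-01  9.93309913e+02]
 [ 0.00000000e+00  0.00000000e+00  0.00000000e+00  1.00000000e+00]] 0.0 1884.8837
side [[574.85471321   0.         310.51109986]
 [  0.         574.85471321 252.90845535]
 [  0.           0.           1.        ]] -0.058759993401528515 [[-9.95367293e-01 -9.57685198e-02 -8.50547908e-03  5.06698367e+02]
 [-4.91685794e-02  5.83054453e-01 -8.10943867e-01  8.53856202e+01]
 [ 8.26220512e-02 -8.06768799e-01 -5.85062134e-01  1.29073560e+03]
 [ 0.00000000e+00  0.00000000e+00  0.00000000e+00  1.00000000e+00]] 0.0 3659.6208
```

View pics/top0.png

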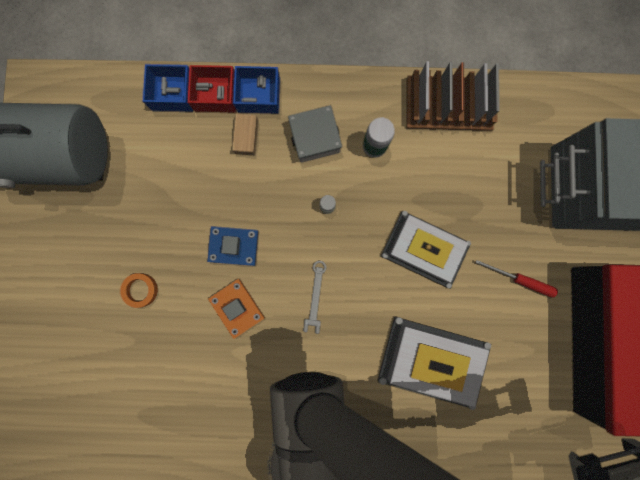

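View pics/side0.png

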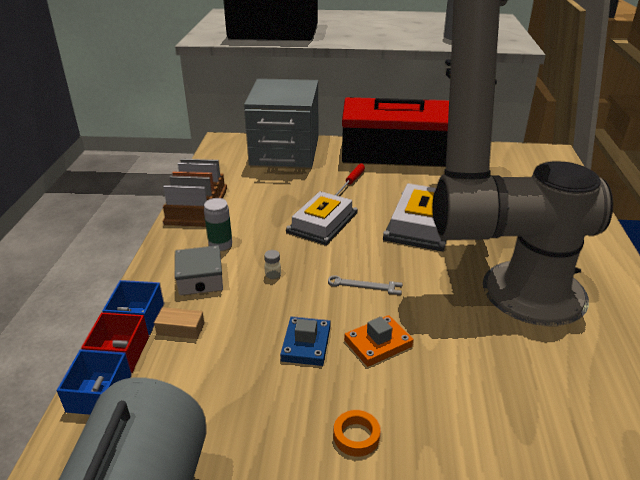

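The picture shows the blue cover at (233,246) and two bases at (425,248) and (436,362). The upper one looks like the 100x150 size, with the pin visible in its slot. Next I measure.

```bash
cat > h.py <<'E'
import numpy as np,cv2
def load(f): 
    d=np.load(f); return {k:d[k] for k in d.files}
def onplane(c,px,z):
    px=np.atleast_2d(np.array(px,float)); K=c["K"]
    n=cv2.undistortPoints(px.reshape(-1,1,2),K,np.array([float(c["k1"]),0,0,0])).reshape(-1,2)
    # drawn=(1+k1 r^2)*ray : OpenCV model
    T=c["camera_from_world"]; R=T[:3,:3]; C=-R.T@T[:3,3]
    d=np.c_[n,np.ones(len(n))]@R
    s=(z-C[2])/d[:,2]
    return C+d*s[:,None]
def proj(c,P):
    T=c["camera_from_world"]; 
    return cv2.projectPoints(np.atleast_2d(np.array(P,float)),cv2.Rodrigues(T[:3,:3])[0],T[:3,3],c["K"],np.array([float(c["k1"]),0,0,0]))[0].reshape(-1,2)
def mask(c,lo,hi,roi):
    h=cv2.cvtColor(c["color"],cv2.COLOR_RGB2HSV); m=cv2.inRange(h,lo,hi); r=np.zeros_like(m); x0,y0,x1,y1=roi
    r[y0:y1,x0:x1]=m[y0:y1,x0:x1]; return r
def rect(c,m,z,close=5):
    m=cv2.morphologyEx(m,cv2.MORPH_CLOSE,np.ones((close,close)))
    k=max(cv2.findContours(m,cv2.RETR_EXTERNAL,cv2.CHAIN_APPROX_NONE)[0],key=cv2.contourArea)
    P=onplane(c,k.reshape(-1,2),z)[:,:2]
    (cx,cy),(w,h),a=cv2.minAreaRect(P.astype(np.float32))
    b=cv2.boxPoints(((cx,cy),(w,h),a)); e0=b[1]-b[0]; e1=b[2]-b[1]
    L=e0 if np.hypot(*e0)>np.hypot(*e1) else e1
    return (cx,cy),sorted((w,h)),np.degrees(np.arctan2(L[1],L[0]))%180
E
python3 - <<'E'
from h import *
c=load("top0.npz")
m=mask(c,(100,120,50),(125,255,255),(195,215,270,275)); print("cover20",rect(c,m,20,25))
h=cv2.cvtColor(c["color"],cv2.COLOR_RGB2HSV)
print("block",h[245,230],h[255,215], "deck",h[235,403],h[247,417],h[247,430])
m=mask(c,(0,0,60),(180,90,200),(218,230,242,262)); print("block52",rect(c,m,52,1))
for roi in((375,205,475,290),(375,312,495,410)):
    m=mask(c,(18,140,100),(35,255,255),roi); print("yel",rect(c,m,51,9))
    m=mask(c,(0,0,150),(180,60,255),roi); print("deck",rect(c,m,45,25))
big=cv2.resize(c["color"][205:290,375:475,::-1],None,fx=8,fy=7,interpolation=cv2.INTER_CUBIC); cv2.imwrite("pics/base.png",big)
big=cv2.resize(c["color"][215:275,195:275,::-1],None,fx=8,fy=8,interpolation=cv2.INTER_CUBIC); cv2.imwrite("pics/cov.png",big)
d=c["depth"]
K=c["K"];R=c["camera_from_world"]
print(d[246,231],d[240,405])
E
```

```text
cover20 ((495.5182800292969, 210.58163452148438), [80.02886199951172, 108.88834381103516], np.float32(86.30992))
block [ 42  12 104] [111  17 107] deck [  0   3 170] [ 24 164 166] [ 19 140 120]
block52 ((495.4931640625, 209.9593505859375), [38.52914810180664, 41.04228210449219], np.float32(176.5871))
yel ((498.4237976074219, -241.4456024169922), [57.010536193847656, 87.18830108642578], np.float32(65.73805))
deck ((498.7647399902344, -242.47052001953125), [96.67564392089844, 146.66470336914062], np.float32(65.70719))
yel ((234.4191436767578, -265.9411315917969), [76.82913208007812, 116.42218017578125], np.float32(75.554306))
deck ((236.90921020507812, -267.0311279296875), [123.15758514404297, 191.30018615722656], np.float32(75.51746))
979.7444 987.1884
```

View pics/base.png

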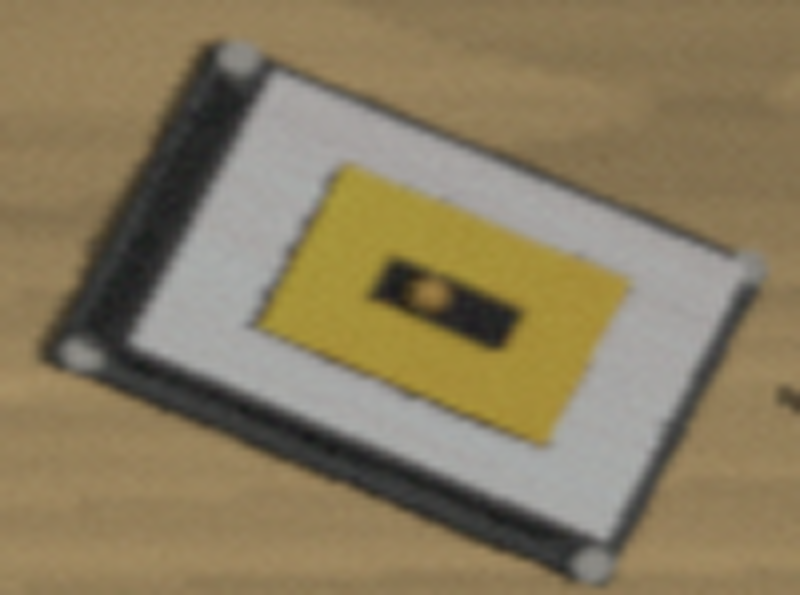

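View pics/cov.png

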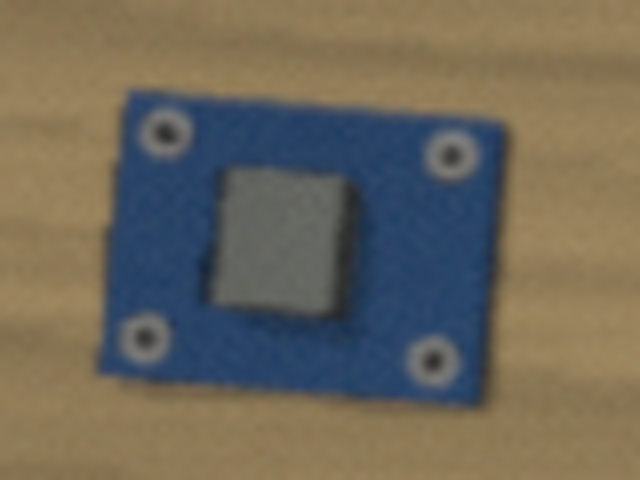

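The slot centre is at about (430.3,247.9) and the pin at about (428.3,246.3), in the 100x150 base. I'll compute the pin offset and check it against the side view.

```bash
cat >> h.py <<'E'
def shift(o,tgt,yaw_deg):
    y=o["tcp_rot"][2]; d=np.array(tgt)-o["tool_pos"]
    from scipy.spatial.transform import Rotation as Ro
    R=Ro.from_euler('xyz',o["tcp_rot"]).as_matrix()
    dy=(yaw_deg-np.degrees(y)+180)%360-180
    return np.round(R.T@d,1), "spin(tool z)",round(-dy,2)
E
python3 - <<'E'
from h import *
from plant import bot
c=load("top0.npz"); s=load("side0.npz")
# subpixel masks
h=cv2.cvtColor(c["color"],cv2.COLOR_RGB2HSV)
print(h[240:255,420:440,2])
sc=onplane(c,[(430.3,247.9)],51)[0]; p=onplane(c,[(428.3,246.3)],59)[0]; print("slot",sc,"pin",p)
a=np.radians(65.7); yb=np.array([np.cos(a),np.sin(a)])
for ref in ((498.42,-241.45),):
  print("pin along y",(p[:2]-ref)@yb,"x",(p[:2]-ref)@[yb[1],-yb[0]])
# side
m=mask(s,(18,140,100),(35,255,255),(285,185,360,245)); print("yel side",rect(s,m,51,11))
m=mask(s,(100,120,50),(125,255,255),(275,310,335,365)); print("cover side",rect(s,m,20,25))
print(proj(s,[[498.4,-241.4,51]]))
big=cv2.resize(s["color"][185:245,285:360,::-1],None,fx=10,fy=10,interpolation=cv2.INTER_CUBIC); cv2.imwrite("pics/bs.png",big)
o=bot.get_obs()
print(shift(o,(430,-230,240),-3.7))
E
```

```text
[[165 163 165 163 163 165 165 166 164 165 165 166 164 165 165 162 168 166
  165 164]
 [165 167 160 143 135 149 160 166 166 164 164 168 165 162 162 164 162 166
  164 165]
 [166 163 149 110  81  89 117 143 158 162 167 165 164 164 165 167 167 165
  165 167]
 [163 162 131  77  42  49  62  88 115 147 158 162 166 166 163 165 163 163
  166 165]
 [164 147 107  56  40  39  45  67  94 113 112 129 149 160 164 165 167 164
  167 164]
 [161 132  79  45  34  45  74 108 127 131 108  87 101 126 150 165 164 165
  165 165]
 [149 108  58  39  30  48  77 126 151 149 123  78  58  73  98 126 150 160
  163 165]
 [143  98  64  52  38  56  84 126 142 145 120  76  43  44  52  77  98 128
  149 158]
 [156 146 132 102  68  51  78 102 117 120  96  63  41  43  40  45  52  74
   99 130]
 [164 162 160 151 133  98  70  73  78  77  60  46  37  36  35  41  36  46
   51  83]
 [164 167 165 166 161 150 132 103  78  56  42  44  42  40  36  38  38  39
   42  73]
 [165 165 165 167 165 167 159 152 132 101  74  51  41  34  35  40  39  37
   53 107]
 [165 163 165 166 163 165 163 164 158 149 133 103  70  48  38  38  39  37
   74 132]
 [164 165 166 165 164 167 163 165 166 164 157 151 133 102  71  50  44  51
  107 149]
 [166 165 167 163 167 165 165 165 164 165 163 163 158 152 131 101  75  83
  131 158]]
slot [ 498.9082904  -242.70976243   51.        ] pin [ 501.87601049 -236.19573272   59.        ]
pin along y 6.2109543583673155 x 0.9876128504272811
yel side ((495.5776672363281, -256.8617248535156), [59.187007904052734, 122.98231506347656], np.float32(66.37069))
cover side ((497.8904113769531, 212.6315460205078), [84.00138854980469, 111.29736328125], np.float32(86.69426))
[[323.29154656 206.3705769 ]]
(array([ 359.4, -195.2,  -13.5]), 'spin(tool z)', np.float64(18.07))
```

View pics/bs.png

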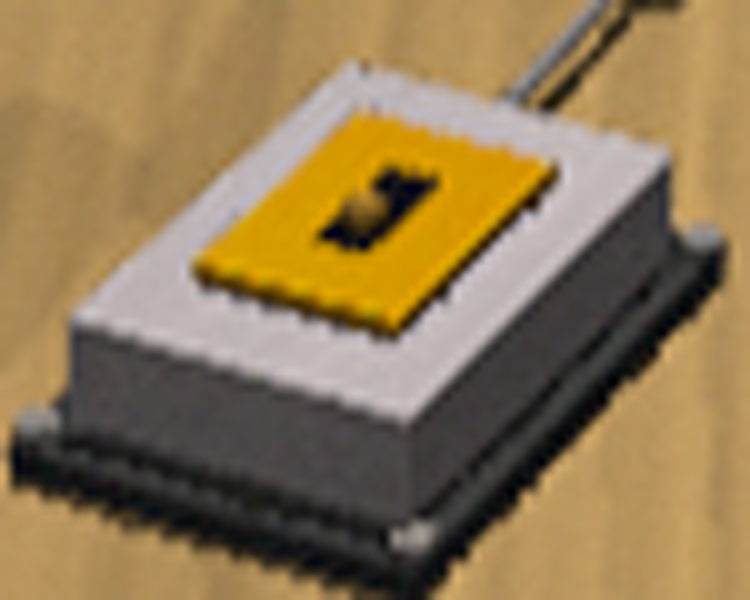

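The side view confirms the pin sits at about y=+6 mm in the slot of the base at (498.6,-241.9). Now I move toward the cover.

Request:
carry_out --pt "0 360 -195 -14 18" --pt "0 360 -195 -14 18" --pt "0 360 -195 -14 18" --pt "0 360 -195 -14 18" --pt "0 360 -195 -14 18" --pt "0 360 -195 -14 18" --pt "0 360 -195 -14 18" --pt "0 360 -195 -14 18"

```text
time: 1.1
tool_pos: [431.9, -228.1, 240.1]
tcp_rot: [-3.14, 0.001, -0.059]
contact_force: [-0.5, -0.3, 0.8]
grip_width: 91.7
```

Run:
```python
from h import *
from plant import bot
o=bot.get_obs();print(o["time"],o["tool_pos"],o["tcp_rot"],o["joint_positions"])
print(shift(o,(495.7,210.3,120),-3.6))
```

```text
1.1 [ 431.89244618 -228.05864351  240.09165111] [-3.13960884e+00  5.73567649e-04 -5.91624517e-02] [-6.43785092e-01  2.64749559e-01  1.59657538e+00  1.39566144e-03
  1.28184112e+00  9.85775508e-01]
(array([  37.8, -441.1,  120.9]), 'spin(tool z)', np.float64(0.21))
```

Request:
carry_out --pt "0 38 -441 0 0.2" --pt "0 38 -441 0 0.2" --pt "0 38 -441 0 0.2" --pt "0 38 -441 0 0.2" --pt "0 38 -441 0 0.2" --pt "0 38 -441 0 0.2" --pt "0 38 -441 0 0.2" --pt "0 38 -441 60 0.2" --pt "0 38 -441 120 0.2" --pt "0 38 -441 120 0.2"

```text
time: 2.35
tool_pos: [492.8, 208.4, 117.0]
tcp_rot: [3.14, 0.011, -0.063]
contact_force: [0.4, 0.3, -0.1]
grip_width: 91.4
```

Run:
```python
from h import *
from plant import bot
o=bot.get_obs();print(o["time"],o["tool_pos"],o["tcp_rot"],o["contact_force"])
print(shift(o,(495.7,210.3,23.5),-3.6))
for n in("top","side"):
    c=bot.capture(n); cv2.imwrite(f"pics/{n}1.png",c["color"][:,:,::-1])
```

```text
2.35 [492.75939218 208.3928799  117.04214603] [ 3.13990768  0.01064355 -0.0633619 ] [ 0.38674533  0.26743851 -0.11395558]
(array([ 3.8, -2.2, 93.5]), 'spin(tool z)', np.float64(-0.03))
```

View pics/side1.png

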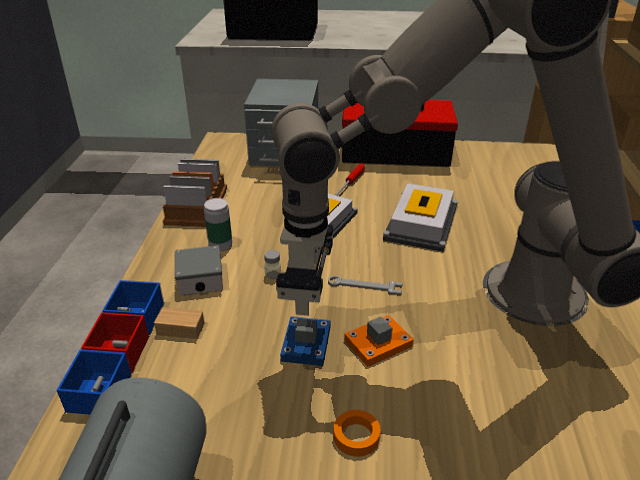

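The gripper is above the cover's grip block at about (305,325), jaws straddling along y. I descend in two steps.

Request:
carry_out --pt "0 3.5 -2.2 30 0" --pt "0 3.5 -2.2 55 0" --pt "0 3.5 -2.2 55 0" --pt "0 3.5 -2.2 55 0"

```text
time: 2.95
tool_pos: [502.2, 211.6, 69.9]
tcp_rot: [-3.138, -0.004, -0.064]
contact_force: [0.1, -0.0, 0.1]
grip_width: 91.8
```

Run:
```python
from h import *
from plant import bot
o=bot.get_obs();print(o["time"],o["tool_pos"],o["tcp_rot"],o["contact_force"])
print(shift(o,(495.7,210.3,24),-3.6))
```

```text
2.95 [502.21923699 211.6305557   69.85934329] [-3.13820074 -0.00445687 -0.06424189] [ 0.05693477 -0.02159609  0.10641783]
(array([-6.6,  1.9, 45.8]), 'spin(tool z)', np.float64(-0.08))
```

Request:
carry_out --pt "0 -6.6 1.9 10 0" --pt "0 -6.6 1.9 25 0" --pt "0 -6.6 1.9 25 0" --pt "0 -6.6 1.9 25 0" --pt "0 -6.6 1.9 25 0" --pt "0 -6.6 1.9 25 0"

```text
time: 3.7
tool_pos: [495.8, 210.3, 45.0]
tcp_rot: [-3.138, -0.005, -0.064]
contact_force: [0.1, 0.2, -0.7]
grip_width: 91.8
```

Run:
```python
from h import *
from plant import bot
o=bot.get_obs();print(o["time"],o["tool_pos"],o["tcp_rot"],o["contact_force"],abs(o["dq"]).max())
c=bot.capture("side"); 
o=bot.get_obs();print(o["tool_pos"],o["tcp_rot"])
print(shift(o,(495.7,210.3,24),-3.6))
cv2.imwrite("pics/s2.png",cv2.resize(c["color"][250:380,240:400,::-1],None,fx=4.5,fy=4.5,interpolation=cv2.INTER_CUBIC))
```

```text
3.7 [495.82824109 210.31258829  45.03656055] [-3.13801437 -0.00491329 -0.06422054] [ 0.08357997  0.16967547 -0.73227564] 0.002595035624453944
[495.77952953 210.30739819  45.00929808] [-3.13803462 -0.00483659 -0.0641745 ]
(array([-0.2,  0.1, 21. ]), 'spin(tool z)', np.float64(-0.08))
```

View pics/s2.png

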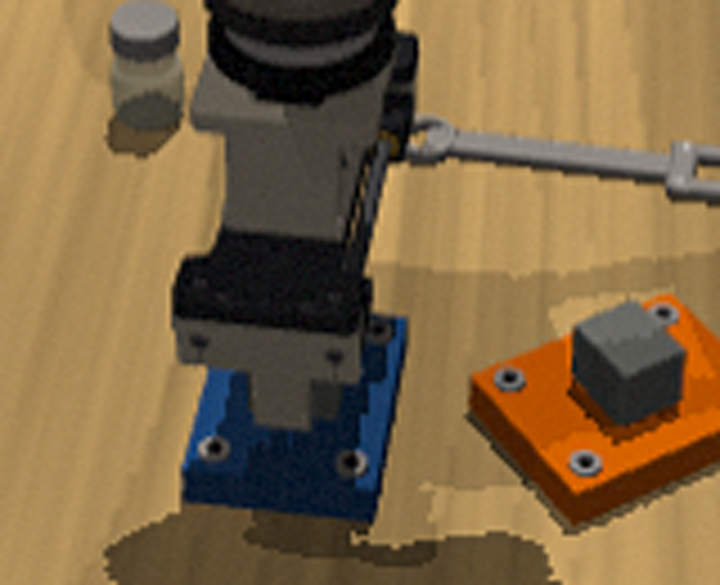

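The fingers straddle the grip block well, so I descend and close.

Request:
carry_out --pt "0 0 0 10 0" --pt "0 0 0 20 0" --pt "0 0 0 20.5 0" --pt "0 0 0 20.5 0" --pt "1 0 0 20.5 0" --pt "1 0 0 20.5 0" --pt "1 0 0 20.5 0" --pt "1 0 0 20.5 0" --pt "1 0 0 20.5 0" --pt "1 0 0 20.5 0"

```text
time: 5.0
tool_pos: [495.9, 210.3, 24.5]
tcp_rot: [-3.138, -0.005, -0.064]
contact_force: [-0.1, -0.5, 0.7]
grip_width: 36.5
```

Request:
carry_out --pt "1 0 0 0 0" --pt "1 0 0 0 0"

```text
time: 5.25
tool_pos: [496.0, 210.4, 24.6]
tcp_rot: [-3.138, -0.005, -0.064]
contact_force: [0.5, 0.1, 0.5]
grip_width: 34.0
```

Gripped at 34.0 mm, which matches the block. I lift.

Request:
carry_out --pt "1 0 0 0 0" --pt "1 0 0 -20 0" --pt "1 0 0 -60 0" --pt "1 0 0 -110 0" --pt "1 0 0 -150 0" --pt "1 0 0 -150 0" --pt "1 0 0 -150 0" --pt "1 0 0 -150 0"

```text
time: 6.25
tool_pos: [494.0, 209.6, 172.4]
tcp_rot: [-3.139, -0.001, -0.064]
contact_force: [0.3, 0.6, -4.0]
grip_width: 33.6
```

Run:
```python
from h import *
from plant import bot
o=bot.get_obs();print(o["time"],o["tool_pos"],o["tcp_rot"],o["contact_force"],o["moment"],o["grip_width"])
c=bot.capture("side"); c2=bot.capture("top")
np.savez("top3.npz",**c2)
cv2.imwrite("pics/s3.png",c["color"][:,:,::-1]); cv2.imwrite("pics/t3.png",c2["color"][:,:,::-1])
# pre-place at 12mm short of pin along -y side; base yaw 65.7 -> tool yaw -24.3
a=np.radians(65.7); yb=np.array([np.cos(a),np.sin(a)])
pin=np.array([501.5,-236.1])
print("above pin",pin, "start",pin-12*yb)
print(shift(o,(*(pin-12*yb),175),-24.3))
```

```text
6.25 [494.00738314 209.5916216  172.39603286] [-3.13935850e+00 -9.57359019e-04 -6.41313760e-02] [ 0.26694403  0.5581446  -3.96011607] [-0.02312687  0.00383667  0.0251173 ] 33.62902086212814
above pin [ 501.5 -236.1] start [ 496.5618277  -247.03683932]
(array([ 31.8, 455.5,  -3.6]), 'spin(tool z)', np.float64(20.63))
```

View pics/s3.png

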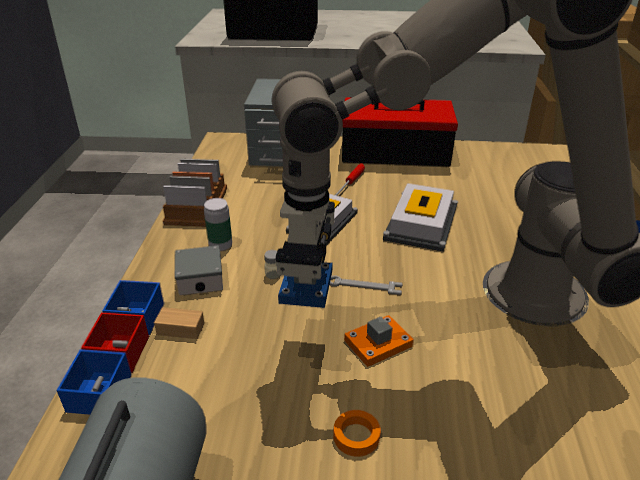

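The cover is held level. I carry it over the base at height.

Request:
carry_out --pt "1 5 40 0 2" --pt "1 10 90 0 6" --pt "1 15 145 0 10" --pt "1 18 200 0 14" --pt "1 20 255 0 18" --pt "1 24 310 0 20.6" --pt "1 28 365 0 20.6" --pt "1 31 415 0 20.6" --pt "1 33 455 0 20.6" --pt "1 33 458 0 20.6"

```text
time: 7.6
tool_pos: [497.4, -252.1, 170.7]
tcp_rot: [-3.139, 0.0, -0.427]
contact_force: [-0.1, 1.2, -4.0]
grip_width: 33.8
```

Request:
carry_out --pt "1 0 0 0 0" --pt "1 0 0 0 0" --pt "1 0 0 0 0"

```text
time: 7.98
tool_pos: [497.6, -251.0, 170.7]
tcp_rot: [-3.139, 0.0, -0.426]
contact_force: [-0.1, -0.4, -3.8]
grip_width: 33.6
```

Run:
```python
from h import *
from plant import bot
o=bot.get_obs();print(o["time"],o["tool_pos"],o["tcp_rot"],o["contact_force"],o["moment"],o["grip_width"])
a=np.radians(65.7); yb=np.array([np.cos(a),np.sin(a)])
pin=np.array([501.5,-236.1])
print(shift(o,(*(pin-16*yb),110),-24.3))
```

```text
7.975 [ 497.59609495 -251.03985057  170.73270415] [-3.13858581e+00  2.69882160e-04 -4.25876694e-01] [-0.11040912 -0.4484426  -3.80484329] [0.01302007 0.00088132 0.02345401] 33.5577653378607
(array([-2.6,  1. , 60.7]), 'spin(tool z)', np.float64(-0.1))
```

Request:
carry_out --pt "1 -2.6 1 20 0" --pt "1 -2.6 1 50 0" --pt "1 -2.6 1 74 0" --pt "1 -2.6 1 74 0" --pt "1 -2.6 1 74 0" --pt "1 -2.6 1 74 0"

```text
time: 8.72
tool_pos: [495.7, -251.0, 98.1]
tcp_rot: [-3.139, -0.002, -0.426]
contact_force: [-0.4, 0.9, -3.3]
grip_width: 33.6
```

Run:
```python
from h import *
from plant import bot
c2=bot.capture("top"); c=bot.capture("side")
o=bot.get_obs();print(o["time"],o["tool_pos"],o["tcp_rot"],o["contact_force"],o["moment"],o["grip_width"])
np.savez("top4.npz",**c2)
a=np.radians(65.7); yb=np.array([np.cos(a),np.sin(a)])
pin=np.array([501.5,-236.1])
print(shift(o,(*(pin-16*yb),87),-24.3))
cv2.imwrite("pics/s4.png",cv2.resize(c["color"][160:260,270:380,::-1],None,fx=6,fy=6,interpolation=cv2.INTER_CUBIC)); cv2.imwrite("pics/t4.png",cv2.resize(c2["color"][190:300,365:485,::-1],None,fx=5,fy=5,interpolation=cv2.INTER_CUBIC))
```

```text
8.825 [ 495.39214419 -250.90903763   97.73913333] [-3.13888025e+00 -1.59856536e-03 -4.25791380e-01] [-0.0426508  -0.05879461 -2.32747161] [ 0.104209   -0.00799689  0.03901482] 34.053013951083805
(array([-0.5,  0. , 10.7]), 'spin(tool z)', np.float64(-0.1))
```

View pics/s4.png

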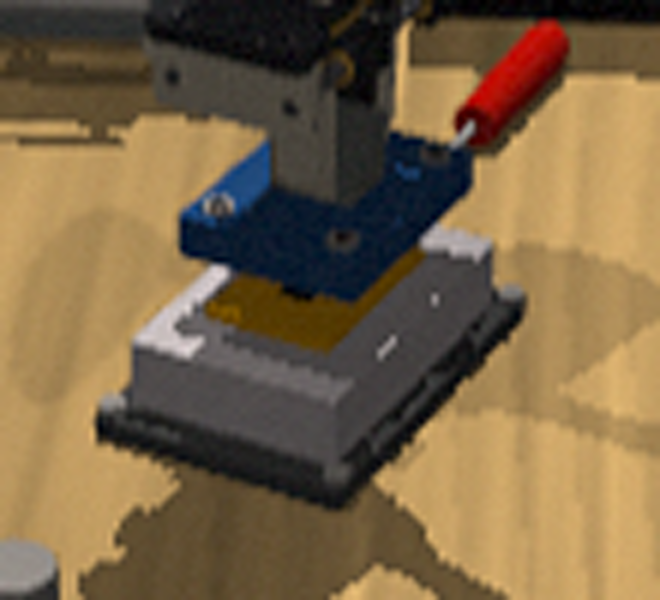

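View pics/t4.png

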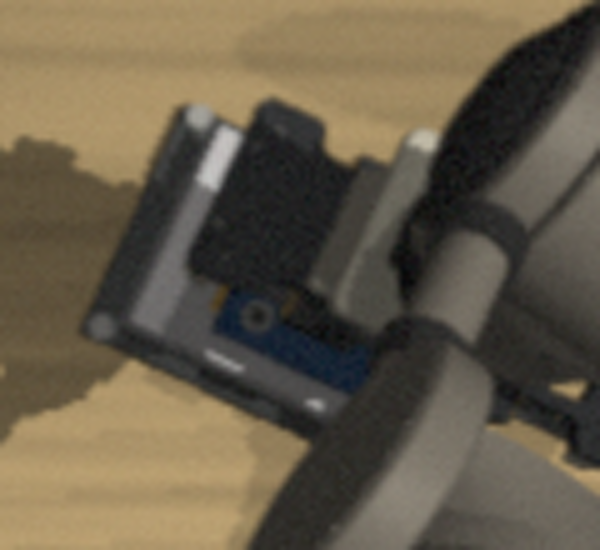

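The cover hangs square above the base in both views. I lower it gently to contact.

Request:
carry_out --pt "1 -0.5 0 5 -0.1" --pt "1 -0.5 0 10 -0.1" --pt "1 -0.5 0 12 -0.1" --pt "1 -0.5 0 13 -0.1" --pt "1 -0.5 0 13.5 -0.1" --pt "1 -0.5 0 13.5 -0.1"

```text
time: 9.57
tool_pos: [495.0, -250.7, 84.2]
tcp_rot: [-3.139, -0.002, -0.424]
contact_force: [0.2, -0.0, -3.7]
grip_width: 33.8
```

Request:
carry_out --pt "1 0 0 0.5 0" --pt "1 0 0 1 0" --pt "1 0 0 1 0"

```text
time: 9.95
tool_pos: [495.0, -250.7, 83.5]
tcp_rot: [-3.139, -0.002, -0.424]
contact_force: [-0.4, 0.8, -1.2]
grip_width: 34.0
```

Contact is starting at z=83.5, the pin top as expected. I press a touch more, then slide.

Request:
carry_out --pt "1 0 0 0.7 0" --pt "1 0 0 1 0" --pt "1 0 0 1 0"

```text
time: 10.32
tool_pos: [495.1, -250.8, 83.4]
tcp_rot: [-3.139, -0.003, -0.424]
contact_force: [-3.4, 1.2, 6.3]
grip_width: 34.1
```

Run:
```python
from plant import bot
o=bot.get_obs();print(o["time"],o["tool_pos"],o["tcp_rot"],o["contact_force"],o["moment"],o["grip_width"])
```

```text
10.325 [ 495.14983492 -250.80731951   83.35705292] [-3.13912760e+00 -2.62685115e-03 -4.23931687e-01] [-3.37612316  1.18071403  6.26713836] [0.45553769 0.51680106 0.05076545] 34.05848416133672
```

Request:
carry_out --pt "1 0 -2 0.3 0" --pt "1 0 -4 0.3 0" --pt "1 0 -6 0.3 0" --pt "1 0 -8 0.3 0" --pt "1 0 -9 0.3 0"

```text
time: 10.95
tool_pos: [499.2, -242.8, 83.3]
tcp_rot: [-3.14, -0.004, -0.424]
contact_force: [-1.2, -3.2, 2.9]
grip_width: 33.8
```

Run:
```python
from plant import bot
import numpy as np
o=bot.get_obs();print(o["time"],o["tool_pos"],o["tcp_rot"],o["contact_force"],o["moment"],o["grip_width"])
a=np.radians(65.7); yb=np.array([np.cos(a),np.sin(a)]);xb=np.array([yb[1],-yb[0]]);d=o["tool_pos"][:2]-[501.5,-236.1];print(d@xb,d@yb)
```

```text
10.95 [ 499.18779871 -242.81824867   83.31197102] [-3.13950743 -0.00359548 -0.42379054] [-1.21915428 -3.17897402  2.91926454] [-0.67019434  0.20924319 -0.00760965] 33.76401483973926
0.657307958158991 -7.0745378808032795
```

Request:
carry_out --pt "1 0 -1 0.6 0" --pt "1 0 -2 0.6 0" --pt "1 0 -3 0.6 0" --pt "1 0 -4 0.6 0" --pt "1 0 -5 0.6 0" --pt "1 0 -5 0.6 0"

```text
time: 11.7
tool_pos: [501.0, -237.6, 82.1]
tcp_rot: [-3.139, -0.002, -0.424]
contact_force: [-0.4, -0.8, -3.3]
grip_width: 34.2
```

```bash
cat > st.py <<'E'
from plant import bot
import numpy as np
o=bot.get_obs();print(o["time"],o["tool_pos"].round(2),o["tcp_rot"].round(4),o["contact_force"].round(1),o["moment"].round(2),o["grip_width"].round(2))
a=np.radians(65.7); yb=np.array([np.cos(a),np.sin(a)]);xb=np.array([yb[1],-yb[0]]);d=o["tool_pos"][:2]-[501.5,-236.1];print(d@xb,d@yb, "F b",o["contact_force"][:2]@xb,o["contact_force"][:2]@yb)
E
python3 st.py
```

```text
Traceback (most recent call last):
  File "st.py", line 3, in <module>
    o=bot.get_obs();print(o["time"],o["tool_pos"].round(2),o["tcp_rot"].round(4),o["contact_force"].round(1),o["moment"].round(2),o["grip_width"].round(2))
                                                                                                                                  ^^^^^^^^^^^^^^^^^^^^^
AttributeError: 'float' object has no attribute 'round'
```

The support is gone and z is falling: the hole has found the pin. I finish centring and lower slowly.

Request:
carry_out --pt "1 -0.3 -1 0.5 0" --pt "1 -0.3 -1.2 1.5 0" --pt "1 -0.3 -1.2 2.5 0" --pt "1 -0.3 -1.2 3 0"

```text
time: 12.2
tool_pos: [501.2, -236.4, 79.1]
tcp_rot: [-3.139, -0.002, -0.424]
contact_force: [0.0, -0.6, -3.8]
grip_width: 33.8
```

```bash
sed -i 's/,o\["grip_width"\].round(2)/,o["grip_width"]/' st.py; python3 st.py
```

```text
12.2 [ 501.17 -236.41   79.06] [-3.139e+00 -2.000e-03 -4.235e-01] [ 0.  -0.6 -3.8] [0.05 0.04 0.01] 33.846968143197905
-0.17556743216906256 -0.42051202237092716 F b 0.2487015855598547 -0.5448093196421624
```

The cover is going down freely around the pin, with no side force. I continue to the plate, expected at about 75.6.

Request:
carry_out --pt "1 0 0 1 0" --pt "1 0 0 2 0" --pt "1 0 0 3 0" --pt "1 0 0 4 0" --pt "1 0 0 5 0" --pt "1 0 0 5 0"

```text
time: 12.95
tool_pos: [501.1, -236.4, 74.6]
tcp_rot: [-3.139, -0.002, -0.424]
contact_force: [-3.1, 2.1, 4.9]
grip_width: 33.8
```

```bash
python3 st.py
```

```text
12.95 [ 501.13 -236.42   74.56] [-3.139e+00 -2.300e-03 -4.235e-01] [-3.1  2.1  4.9] [ 0.27  0.55 -0.02] 33.78811603677183
-0.2039078720616428 -0.43805722640204825 F b -3.666011876549279 0.6541026579253476
```

The spring plate is reached. I press on to the deck, expected at tool z of about 69.6.

Request:
carry_out --pt "1 -0.3 0 1.5 0" --pt "1 -0.3 0 3 0" --pt "1 -0.3 0 4 0" --pt "1 -0.3 0 5 0" --pt "1 -0.3 0 5.5 0" --pt "1 -0.3 0 5.5 0"

```text
time: 13.7
tool_pos: [501.1, -236.4, 70.0]
tcp_rot: [-3.139, -0.003, -0.424]
contact_force: [-3.5, 1.9, 8.2]
grip_width: 33.7
```

```bash
python3 st.py
```

```text
13.7 [ 501.15 -236.41   70.03] [-3.1392 -0.0035 -0.4235] [-3.5  1.9  8.2] [ 0.37  0.57 -0.03] 33.65465513527916
-0.19487987412532445 -0.4309821167750054 F b -3.9441913018285786 0.33847347980633574
```

Request:
carry_out --pt "1 0 0 1 0" --pt "1 0 0 1.8 0" --pt "1 0 0 2.5 0" --pt "1 0 0 2.5 0" --pt "1 0 0 2.5 0"

```text
time: 14.32
tool_pos: [501.2, -236.4, 69.5]
tcp_rot: [-3.139, -0.005, -0.423]
contact_force: [-8.2, 4.5, 17.1]
grip_width: 34.1
```

```bash
python3 st.py
```

```text
14.325 [ 501.17 -236.44   69.52] [-3.1395 -0.0045 -0.4234] [-8.2  4.5 17.1] [ 0.72  1.13 -0.01] 34.10854952435963
-0.16394571262460308 -0.4468922867190639 F b -9.312072202194445 0.7671239204033633
```

The deck is reached: z stalls at 69.5 with force rising to 17 N. I relieve the sideways load while keeping the press, then look.

Request:
carry_out --pt "1 -0.5 0 2.3 0" --pt "1 -1 0 2.6 0" --pt "1 -1.2 0 2.6 0" --pt "1 -1.2 0 2.6 0"

```text
time: 14.82
tool_pos: [501.2, -236.4, 69.5]
tcp_rot: [-3.14, -0.008, -0.423]
contact_force: [-5.1, 5.0, 19.2]
grip_width: 34.1
```

```bash
python3 st.py
python3 - <<'E'
from h import *
from plant import bot
c2=bot.capture("top"); c=bot.capture("side")
np.savez("side5.npz",**c)
cv2.imwrite("pics/s5.png",cv2.resize(c["color"][170:250,280:370,::-1],None,fx=7.5,fy=7.5,interpolation=cv2.INTER_CUBIC)); cv2.imwrite("pics/t5.png",c2["color"][:,:,::-1])
E
```

```text
14.825 [ 501.17 -236.45   69.47] [-3.1398 -0.0083 -0.4235] [-5.1  5.  19.2] [ 0.72  0.89 -0.08] 34.082071282836786
-0.15530089101858574 -0.44911399449687384 F b -6.721954121160773 2.483893398040126
```

View pics/s5.png

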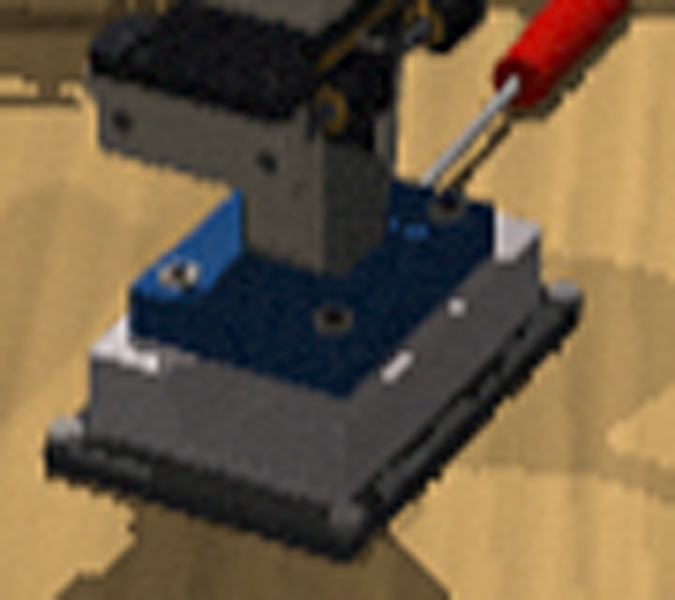

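View pics/t5.png

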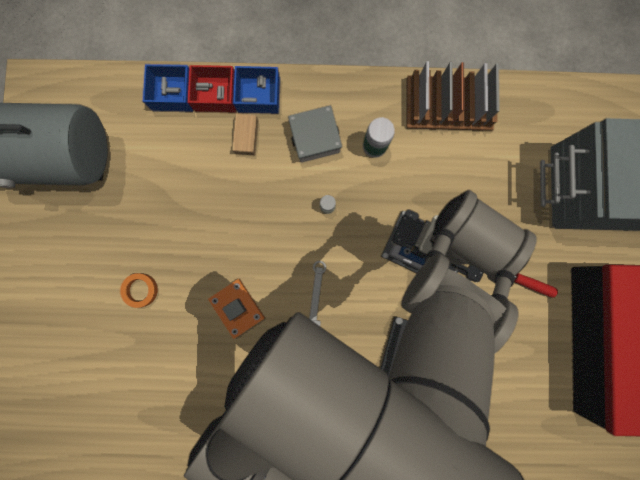

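The cover looks flush on the deck all round and the bystanders look unmoved. The tool tilt is 0.003 rad from its value at grasp, so I ease the lateral shift back and add a little press for margin.

Request:
carry_out --pt "1 -0.8 0.2 2.8 0" --pt "1 -0.4 0.4 3.2 0" --pt "1 -0.2 0.4 3.6 0" --pt "1 -0.2 0.4 3.6 0" --pt "1 -0.2 0.4 3.6 0"

```text
time: 15.55
tool_pos: [501.3, -236.5, 69.4]
tcp_rot: [-3.14, -0.011, -0.423]
contact_force: [-8.8, 7.8, 29.9]
grip_width: 33.8
```

```bash
python3 st.py
```

```text
15.55 [ 501.27 -236.48   69.44] [-3.1399 -0.0106 -0.423 ] [-8.8  7.8 29.9] [1.28 1.79 0.03] 33.79924011240863
-0.053630422824741564 -0.4440187453178333 F b -11.250969833247117 3.4883766623509995
```

30 N is more than needed, so I back off to roughly 20 N and check the tilt.

Request:
carry_out --pt "1 0 0 3 0" --pt "1 0 0 2.4 0" --pt "1 0 0 2.2 0" --pt "1 0 0 2.2 0" --pt "1 0 0 2.2 0"

```text
time: 16.18
tool_pos: [501.3, -236.5, 69.4]
tcp_rot: [-3.14, -0.012, -0.423]
contact_force: [-6.8, 4.0, 19.3]
grip_width: 33.7
```

```bash
python3 st.py
python3 - <<'E'
from h import *
from plant import bot
c=bot.capture("side"); d=c["depth"]
# back-project blue pixels, fit plane
m=mask(c,(100,120,20),(125,255,255),(290,185,350,230))
v,u=np.nonzero(m&(d>0).astype(np.uint8)*255)
n=cv2.undistortPoints(np.c_[u,v].astype(float).reshape(-1,1,2),c["K"],np.array([float(c["k1"]),0,0,0])).reshape(-1,2)
P=np.c_[n,np.ones(len(n))]*d[v,u][:,None]; T=c["camera_from_world"]; W=(P-T[:3,3])@T[:3,:3]
a=np.radians(65.7); yb=np.array([np.cos(a),np.sin(a)]);xb=np.array([yb[1],-yb[0]])
q=W[:,:2]-[501.3,-236.4]; X=q@xb;Y=q@yb;Z=W[:,2]
print(len(Z),np.percentile(Z,[5,25,50,75,95]))
k=np.abs(Z-np.median(Z))<8
for _ in range(5):
    A=np.c_[X[k],Y[k],np.ones(k.sum())]; s=np.linalg.lstsq(A,Z[k],rcond=None)[0]; r=Z-np.c_[X,Y,np.ones(len(X))]@s; k=np.abs(r)<2.5
print(k.sum(),s,r[k].std(),X[k].min(),X[k].max(),Y[k].min(),Y[k].max())
m=mask(c,(0,0,40),(180,70,255),(285,180,365,245))
E
```

```text
16.175 [ 501.27 -236.48   69.45] [-3.1403 -0.0116 -0.4227] [-6.8  4.  19.3] [ 0.74  1.45 -0.01] 33.709533136077695
-0.05506972616126632 -0.44484827229818913 F b -7.87557421682395 0.8641100778322873
649 [49.57736403 57.71295021 65.09458669 67.18016761 68.9953012 ]
334 [ 5.06055944e-04 -1.07751417e-02  6.68207732e+01] 1.2124189339049587 -42.0218955470048 43.25035310095809 -50.99606313473588 59.650498930518744
```

Run:
```python
from h import *
from plant import bot
a=np.radians(65.7); yb=np.array([np.cos(a),np.sin(a)]);xb=np.array([yb[1],-yb[0]])
def fit(c,m,o,z0):
    d=c["depth"]; v,u=np.nonzero((m>0)&(d>0))
    n=cv2.undistortPoints(np.c_[u,v].astype(float).reshape(-1,1,2),c["K"],np.array([float(c["k1"]),0,0,0])).reshape(-1,2)
    P=np.c_[n,np.ones(len(n))]*d[v,u][:,None]; T=c["camera_from_world"]; W=(P-T[:3,3])@T[:3,:3]
    q=W[:,:2]-o; X=q@xb;Y=q@yb;Z=W[:,2]; k=np.abs(Z-z0)<6
    for _ in range(6):
        A=np.c_[X[k],Y[k],np.ones(k.sum())]; s=np.linalg.lstsq(A,Z[k],rcond=None)[0]; r=Z-np.c_[X,Y,np.ones(len(X))]@s; k=np.abs(r)<2.5
    cov=r[k].std()*np.sqrt(np.diag(np.linalg.inv(A.T@A)))
    print(k.sum(),s.round(4),"se",cov.round(4))
s0=load("side0.npz"); s5=load("side5.npz")
o=np.array([498.6,-241.9])
fit(s0,mask(s0,(0,0,140),(180,60,255),(285,185,360,245)),o,45)   # deck at start
fit(s0,mask(s0,(18,140,100),(35,255,255),(285,185,360,245)),o,51)
fit(s0,mask(s0,(100,120,20),(125,255,255),(275,310,335,365)),np.array([495.7,210.3]),20)
b=mask(s5,(100,120,20),(125,255,255),(290,185,350,230))
fit(s5,b,np.array([501.3,-236.4]),65)
s6=bot.capture("side"); b=mask(s6,(100,120,20),(125,255,255),(290,185,350,230)); fit(s6,b,np.array([501.3,-236.4]),65)
```

```text
545 [ 5.30000e-03 -1.00000e-03  4.65859e+01] se [0.0015 0.001  0.0525]
308 [-3.00000e-03  9.00000e-04  5.26153e+01] se [0.0036 0.0024 0.0661]
918 [ 1.00000e-04 -3.10000e-03  2.10976e+01] se [0.0015 0.0013 0.0457]
340 [-8.4000e-03 -5.2000e-03  6.6552e+01] se [0.0028 0.0024 0.0826]
344 [ 7.00000e-03 -1.36000e-02  6.66038e+01] se [0.0028 0.0024 0.0838]
```

Mean height matches flush: cover top 66.6 against deck 46.6 + 20 in the same camera. The slopes are noisy, so I average several frames to settle the tilt.

```bash
python3 st.py
python3 - <<'E'
from h import *
from plant import bot
a=np.radians(65.7); yb=np.array([np.cos(a),np.sin(a)]);xb=np.array([yb[1],-yb[0]])
cs=[bot.capture("side") for _ in range(12)]
c=cs[0]; d=np.median([k["depth"] for k in cs],0); col=np.mean([k["color"] for k in cs],0).astype(np.uint8); c["color"]=col
m=mask(c,(100,120,20),(125,255,255),(290,185,350,230))
v,u=np.nonzero((m>0)&(d>0))
n=cv2.undistortPoints(np.c_[u,v].astype(float).reshape(-1,1,2),c["K"],np.array([float(c["k1"]),0,0,0])).reshape(-1,2)
P=np.c_[n,np.ones(len(n))]*d[v,u][:,None]; T=c["camera_from_world"]; W=(P-T[:3,3])@T[:3,:3]
q=W[:,:2]-[501.3,-236.4]; X=q@xb;Y=q@yb;Z=W[:,2]; k=np.abs(Z-66.5)<4
for _ in range(6):
    A=np.c_[X[k],Y[k],np.ones(k.sum())]; s=np.linalg.lstsq(A,Z[k],rcond=None)[0]; r=Z-np.c_[X,Y,np.ones(len(X))]@s; k=np.abs(r)<1.5
print(k.sum(),s.round(4),r[k].std(), "se",(r[k].std()*np.sqrt(np.diag(np.linalg.inv(A.T@A)))).round(4))
for sx in(-1,1):
  for sy in (-1,1):
    j=k&(X*sx>10)&(Y*sy>10); print(sx,sy,j.sum(),Z[j].mean() if j.any() else None)
E
python3 st.py
```

```text
16.275 [ 501.25 -236.46   69.43] [-3.1402 -0.0115 -0.4227] [-7.1  4.8 18.4] [0.77 1.46 0.03] 33.71330689759053
-0.07739732509364891 -0.4346959159480468 F b -8.408838299920268 1.4487398683835409
365 [1.60000e-03 0.00000e+00 6.66285e+01] 0.6000526805392115 se [0.0013 0.0012 0.0395]
-1 -1 66 66.51889204739405
-1 1 93 66.59815875461041
1 -1 2 66.59897981591097
1 1 84 66.59294786695507
16.875 [ 501.25 -236.48   69.45] [-3.1402 -0.0116 -0.4227] [-6.8  4.6 20.1] [ 0.84  1.45 -0.01] 34.029271627121595
-0.06709216430276575 -0.45196180518032725 F b -8.104786609246657 1.358718329383098
```

The averaged frames show no tilt within error (slopes 0.0016 and 0.0000 ± 0.0013), and the press is steady at about 19 N. I hand in.

```bash
python3 -c "
from plant import bot
print(bot.close_job())"; python3 st.py
```

```text
the job is handed in; nothing more can be done
None
the job is handed in; nothing more can be done
```

The cover is on the 100 x 150 mm base and pressed down flush, and I handed the job in at about 16.9 s with the gripper still holding it there.

I gripped the blue cover by its block (34 mm), carried it over the jar and set it on the pin top about 16 mm short of the pin. I then slid it lengthwise; the hole found the pin, the cover dropped on, and I pressed it against the spring to the deck.

**Flush:** Downward push held steady at about 19 N, against the 9 N needed. Tool height stalled at 69.45 mm where 69.6 mm was expected. The side camera, averaged over 12 frames, put the cover top at 66.6 mm; the deck measured 46.6 mm in that camera, plus the 20 mm plate. Fitted tilt was zero within error (about ±0.0013 rad), but one corner had only 2 usable pixels because the gripper hides it.

**Less clean:**
- The tool tilted about 0.007 rad further than it was at the grasp, and a sideways load of about 8 N remained.
- Single-frame tilt fits disagreed with each other, by up to 0.014 rad, before averaging.
- The push briefly reached 30 N before I eased it back.

**Bystanders:** They looked unmoved in the last pictures, as far as they were visible. The arm hid part of the wrench and screwdriver in the top view.

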